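Slide the turned disc into the sanding board's round recess

ROBOT

A 7-joint arm with a two-finger parallel gripper is mounted at the origin on the work surface. World frame = base frame: x ahead of the robot, y to its left, z up, the work surface at z = 0. Lengths are in m, angles in rad, forces in N, time in s.
With the tool pointing down it reaches from about 0.425 to 0.875 m from the base axis. Payload 4.7 kg.
Tool frame: the origin (TCP) lies midway between the tips of the shut fingers; the grasp point (between the pads) lies 19 mm behind it; z points along the fingers, y is the line along which they close (so a half turn about z gives the same grasp; the last joint's range is limited). The gripper opens to 87 mm and grips with 3 to 60 N. Pads are 19 mm wide; open, the fingers measure 117 mm over their backs; the gripper's body (75 mm by 190 mm) begins 51 mm behind the grasp point.
Start: joints at [-1.163, 0.321, -0.07, 1.45, 0.023, 1.371, -0.057], TCP at [0.249, 0.6, 0.223] pointing down, gripper open.
Joint ranges: [-2.86, 2.86], [-0.3, 2.09], [-1.38, 1.24], [0.06, 2.45], [-1.56, 4.7], [0.09, 2.05], [-2.69, 2.69]. Speed limits (rad/s): [2.57, 2.57, 3.14, 3.14, 3.14, 3.14, 3.14].

INTERFACE

Orientations are given as a rotation vector (axis times angle).
In Python, from bench import ctrl gives the robot as it stands.
- The arm moves only by the tool creep_tool, called after ">>>" in YAML: its name, and indented under it one key for each argument. Schema: {"type":"object","properties":{"deltas":{"type":"array","items":{"type":"array","prefixItems":[{"type":"array","items":{"type":"number"},"minItems":3,"maxItems":3},{"type":"number"},{"type":"number"}],"minItems":3,"maxItems":3},"minItems":1,"maxItems":20},"squeeze":{"type":"number"},"only":{"type":"string"},"quiet":{"type":"boolean"},"lines":{"type":"string"}},"required":["deltas"],"additionalProperties":false}. deltas is a list of rows, 1 to 20 of them, each written [[dx, dy, dz], turn, opening]: dx, dy, dz in units of 25 mm, then a turn about the tool's z in rad, then the opening from 0.0 (shut) to 1.0 (fully open); each row is the pose to reach, as a shift and turn from the pose commanded when the call began, along the tool's axes at that moment; what a row does not reach only later rows make up. A row lasts 1/10 s, in which the tool goes at most 0.05 m and 0.15 rad, less where a joint would pass 70% of its speed; a pose out of reach is approached as far as the arm can. The fingers move at their own pace and stop on an object; squeeze is the grip in N (left out, the last holds). Time passes only in rows, so rows that do not move let the fingers close. The tool returns the time, the measured TCP pose, the force, the opening and the grip force at its end. only (a regular expression) keeps the lines of the reply that match it, lines (a string "A,B") keeps lines A to B, and quiet returns only ok. Input that does not fit is refused with a message, and nothing moves.
- ctrl.get_state(): the state, without advancing time (a new reading comes with each control period).
- ctrl.get_image(name): name is "scene" or "side" or "wrist"; returns the picture (420x560x3 uint8, red, green, blue); there is no depth.
- ctrl.camera_model(name): a dict with "vertical_fov" (degrees; the focal length in pixels is half the picture's height over the tangent of half this angle, whatever the lens; pixels are square), "cx", "cy" (the principal point, pixels), "rvec" (rotation vector, rad) and "tvec" (3), from world to camera coordinates, as OpenCV has them; the wrist camera has in their place "hand_eye" (4x4, takes a point from camera to tool coordinates, whose origin is the TCP and whose axes are the flange's). Camera axes: x right, y down, z forward; pixel columns grow to the right and rows downward; lengths in m; the calibration is good to about 2 mm. A picture is of the moment at which its call begins: read the wrist's pose just before it. camera_model takes no time and is no camera call.
- ctrl.close_job(): hands the job in; it is judged then, once.
The state is a dict: "time": time; "joint_positions": joint angles; "qd": joint speeds; "joint_torque": joint torques, N m; "position": TCP position; "tool_rot": TCP orientation; "ft_force": force on the tool from outside, world axes, zero at the start; "torque": the same for the moment, N m; "grip_width": opening from 0.0 (shut) to 1.0 (fully open); "grip_force": force on a finger pad.
Only numpy, scipy, OpenCV 4.12 (cv2) and the standard library are available. Lean on these libraries where they do the work, as an engineer would, in place of code of your own. Each camera call takes 0.05 s, during which the arm holds its last target. There are 200 camera calls.

TASK

On the plywood sanding board, slide the loose solid round wooden disc across the board, without lifting it off, until it drops into the round recess and lies flat on the bottom. Leave the square wooden blank where it lies.

Things in the scene. Friction and masses are not known exactly. Their poses are not given: they have to be found in the camera images.
- disc: solid round disc of dark wood, 56 mm in diameter, 16 mm thick, about 30 g, lying flat and loose on the board near its robot-side edge, left or right. Origin at the centre of its underside, z up.
- square_blank: loose square blank of the same dark wood, 52 x 52 mm, 16 mm thick, lying flat on the board beside the disc; to be left alone. Origin at the centre of its underside, z up.
- board: fixed plywood board, 320 mm (its x, away from the robot) by 340 mm (its y, left), 20 mm thick, turned up to 0.25 rad. Origin: centre of its underside, z up. Two recesses 8 mm deep: round at x +60, y +80 mm; square, 78 x 78 mm, at x +60, y -80 (unused). Loose near its far edge: pale ring 48 mm across, 14 mm high (x +130, y +15), cork block 32 x 75 x 28 mm (x +135, y -100).
- round_recess (a point): centre of the floor of the round recess, 12 mm above the bench and 8 mm below the board's top face; axes as the board's. The recess has upright walls and is 78 mm in diameter, so the 56 mm disc drops in with 11 mm to spare all round; seated, the disc stands 8 mm proud of the board.

How it is judged:
At the end, for the whole second after the job is handed in: The disc is at rest in the round recess: its centre within 14 mm of the recess's centre, its underside within 3 mm of the recess floor and level within 0.1 rad; the square blank is within 20 mm of where it began (horizontal distance between disc and round_recess below 0.014 m and z of disc in the frame of round_recess below 0.003 m and angle between disc's own z axis and vertical below 0.1 rad and linear speed of disc below 0.02 m/s and distance of square_blank from where it was at the start of the episode below 0.02 m); the robot touches nothing.
It fails at once if the disc is lifted off the board (its underside more than 10 mm above the board's top) (z of disc in the frame of board above 0.03 m).
It fails at once if the square blank is moved by more than 20 mm (distance of square_blank from where it was at the start of the episode above 0.02 m).
It also fails if it takes over 32 s, if anything falls off the work surface, if the arm or the gripper's body presses on something with over 40 N, if the wrist force passes 120 N, or if a joint passes its speed limit or range.

## Working session

There is one attempt and no reset: what is moved stays moved. The work goes in short steps, Python scripts to look and compute and a tool call to move; the robot and the scene stay as the last step left them, time stands still between calls to the robot, and variables do not carry over. Pictures are saved under pics/ and viewed, at most 10 in all, crops included, and the job is handed in when it is done.

```bash
ls; mkdir -p pics; python3 - <<'E'
from bench import ctrl
import cv2,numpy as np
s=ctrl.get_state();print(s)
for n in("scene","side"):
    im=ctrl.get_image(n);cv2.imwrite(f"pics/{n}0.png",im[:,:,::-1]);print(n,ctrl.camera_model(n))
print(ctrl.camera_model("wrist"))
E
```

```text
bench.py
pics
{'time': 0.0, 'joint_positions': array([-1.16291422,  0.32182678, -0.07005881,  1.45165395,  0.02261634,
        1.37077358, -0.05691315]), 'qd': array([-2.29453905e-04,  1.26541327e-03, -1.02507763e-03, -1.70519652e-05,
        1.62382769e-03,  4.50902824e-04,  8.86688506e-04]), 'joint_torque': array([ 1.02224032e-03, -4.91298151e+01, -4.03768541e-01, -3.12523162e+01,
       -6.40287506e-02,  4.41648276e-02,  2.24713913e-04]), 'position': array([0.24925492, 0.59972982, 0.22146941]), 'tool_rot': array([-6.14520682e-01, -3.08064942e+00,  2.91949473e-03]), 'ft_force': array([ 0.20306758, -0.33720581,  0.54682153]), 'torque': array([-0.04770093, -0.02591692, -0.03002218]), 'grip_force': 0.0, 'grip_width': 0.9986660121295938}
scene {'vertical_fov': 49.99450796045714, 'cx': 280.06227308348053, 'cy': 205.98661540892525, 'rvec': array([ 1.30701051,  2.14889605, -1.02565002]), 'tvec': array([ 0.22619795, -0.27847762,  1.06075425])}
side {'vertical_fov': 43.43755395799777, 'cx': 278.24266354982075, 'cy': 207.27991731197702, 'rvec': array([ 0.89044661, -2.49163838,  1.14173354]), 'tvec': array([0.42794301, 0.25781796, 0.54517102])}
{'vertical_fov': 62.3240219938158, 'cx': 284.3250379610881, 'cy': 208.032209606472, 'hand_eye': array([[ 2.08904842e-04, -9.60421996e-01, -2.78549001e-01,
         7.56801915e-02],
       [ 9.99996602e-01,  9.24491455e-04, -2.43762424e-03,
         2.46897565e-04],
       [ 2.59866411e-03, -2.78547545e-01,  9.60418925e-01,
        -1.61792436e-01],
       [ 0.00000000e+00,  0.00000000e+00,  0.00000000e+00,
         1.00000000e+00]])}
```
View pics/scene0.png

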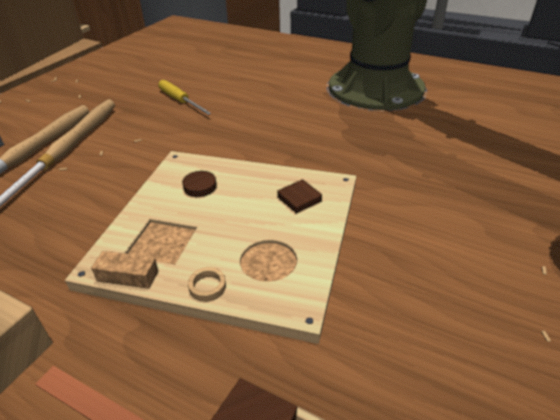

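View pics/side0.png

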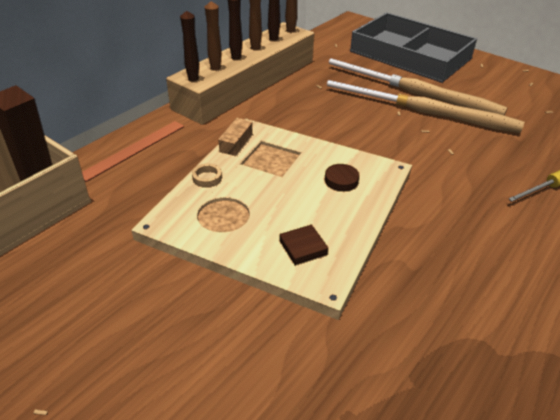

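The scene view shows the disc at (200,184), the blank at (300,195) and the round recess at (269,260). In the side view they are at (342,177), (304,244) and (223,214). The disc is on the robot's right; the blank lies on the robot's left in front of the round recess.

```bash
cat > h.py <<'E'
import cv2,numpy as np
from scipy.optimize import least_squares
from scipy.spatial.transform import Rotation as R
from bench import ctrl
def cam(n):
    m=ctrl.camera_model(n);f=210/np.tan(np.radians(m["vertical_fov"])/2)
    Rm=R.from_rotvec(m["rvec"]).as_matrix();return f,m["cx"],m["cy"],Rm.T,-Rm.T@m["tvec"]
def rays(n,px):
    f,cx,cy,Rw,o=cam(n);px=np.atleast_2d(px).astype(float)
    d=np.c_[(px[:,0]-cx)/f,(px[:,1]-cy)/f,np.ones(len(px))]@Rw.T
    return o,d/np.linalg.norm(d,axis=1)[:,None]
def plane(n,px,z):
    o,d=rays(n,px);return o+d*((z-o[2])/d[:,2])[:,None]
def tri(p,q):
    o1,d1=rays("scene",p);o2,d2=rays("side",q)
    A=sum(np.eye(3)-np.outer(d,d) for d in(d1[0],d2[0]));b=sum((np.eye(3)-np.outer(d,d))@o for o,d in((o1,d1[0]),(o2,d2[0])))
    return np.linalg.solve(A,b)
def blob(mask,seed):
    n,l,st,c=cv2.connectedComponentsWithStats(mask.astype(np.uint8))
    k=l[seed[1],seed[0]] or 1+np.argmin(np.linalg.norm(c[1:]-seed,axis=1))
    cs,_=cv2.findContours((l==k).astype(np.uint8),cv2.RETR_EXTERNAL,cv2.CHAIN_APPROX_NONE)
    return max(cs,key=len)[:,0,:],st[k],c[k]
def circ(P,r=None):
    f=lambda v:np.hypot(P[:,0]-v[0],P[:,1]-v[1])-(r or v[2])
    s=least_squares(f,[*P[:,:2].mean(0),.03],loss="soft_l1",f_scale=.001);return s.x,np.sqrt(np.mean(s.fun**2))
def half(n,C,z,sgn): # far (sgn=1) or near (-1) part of an outline
    P=plane(n,C,z);o=cam(n)[4][:2];c=P[:,:2].mean(0);u=(c-o)/np.linalg.norm(c-o)
    return P[sgn*((P[:,:2]-c)@u)>0.003]
def dark(im):return im.max(2)<85
E
python3 - <<'E'
from h import *
sc={n:cv2.imread(f"pics/{n}0.png") for n in("scene","side")}
seeds={"scene":{"disc":(200,184),"sq":(300,195),"s1":(174,157),"s2":(346,180),"s3":(81,273),"s4":(309,321)},
"side":{"disc":(342,177),"sq":(304,244),"s1":(401,167),"s2":(333,297),"s3":(230,120),"s4":(146,227)}}
B={}
for n in sc:
    for k,s in seeds[n].items():
        thr=85 if k[0]!='s' or k=='sq' else 110
        C,st,c=blob(sc[n].max(2)<thr,s);B[n,k]=C,c
        print(n,k,st,c.round(1))
for k in("s1","s2","s3","s4"):print(k,tri(B["scene",k][1],B["side",k][1]).round(4))
for z in(.030,.033,.036,.039):
    print(z,[(n,circ(half(n,B[n,"disc"][0],z,1))) for n in sc])
for n,s in(("scene",(269,260)),("side",(223,214))):
    print(n,"recess",sc[n][s[1],s[0]],sc[n][s[1]+22 if n=="scene" else s[1]-25,s[0]])
E
```

```text
scene disc [184 172  32  25 455] [197.9 184.6]
scene sq [302 193   1   1   1] [302. 193.]
scene s1 [174 156   2   1   2] [174.5 156. ]
scene s2 [344 179   3   2   5] [345.2 179.4]
scene s3 [ 79 272   6   4  18] [ 81.1 273.4]
scene s4 [306 318   7   5  26] [308.9 320.2]
side disc [325 165  34  26 700] [341.6 177.6]
side sq [280 226  48  39 902] [301.8 244.1]
side s1 [399 166   4   3   8] [400.4 166.8]
side s2 [330 295   6   5  23] [332.7 297. ]
side s3 [219 124  33  31 368] [235.8 142.9]
side s4 [144 225   5   4  15] [145.7 226.5]
s1 [ 0.4678 -0.2238  0.02  ]
s2 [0.3978 0.0785 0.0201]
s3 [ 0.752  -0.1424  0.0063]
s4 [0.6799 0.1439 0.0195]
0.03 [('scene', (array([ 0.5145279 , -0.13868177,  0.01714571]), np.float64(0.004631191184187351))), ('side', (array([ 0.52483221, -0.13109533,  0.0251207 ]), np.float64(0.0006403284667734754)))]
0.033 [('scene', (array([ 0.51771675, -0.13585217,  0.01702879]), np.float64(0.004599205934587154))), ('side', (array([ 0.52288128, -0.12763601,  0.0249744 ]), np.float64(0.0006365882371832818)))]
0.036 [('scene', (array([ 0.52090596, -0.13302273,  0.01691199]), np.float64(0.004567199771917773))), ('side', (array([ 0.52093035, -0.12417668,  0.02482811]), np.float64(0.0006328480783776788)))]
0.039 [('scene', (array([ 0.52409521, -0.13019329,  0.01679521]), np.float64(0.004535193504674992))), ('side', (array([ 0.51897941, -0.12071734,  0.02468181]), np.float64(0.000629108009051847)))]
scene recess [ 95 139 182] [143 197 222]
side recess [105 159 211] [155 210 232]
```

```bash
python3 - <<'E'
from h import *
sc={n:cv2.imread(f"pics/{n}0.png") for n in("scene","side")}
seeds={"scene":{"disc":(200,184),"sq":(300,195)},"side":{"disc":(342,177),"sq":(304,244)}}
B={}
for n in sc:
    for k,s in seeds[n].items():
        C,st,c=blob(sc[n].max(2)<150,s);B[n,k]=C
        print(n,k,st)
print("board yaw", np.arctan2(.3023,-.07)-np.pi/2)
for z in(.033,.036,.039):
    print(z,[(n,circ(half(n,B[n,"disc"],z,1))) for n in sc])
for n in sc:
    q=cv2.boxPoints(cv2.minAreaRect(plane(n,B[n,"sq"],.036)[:,:2].astype(np.float32)));print("sq",n,q.round(4).tolist())
for n,s in(("scene",(269,260)),("side",(223,214))):
    b=cv2.morphologyEx((sc[n][:,:,0]<128).astype(np.uint8),cv2.MORPH_OPEN,np.ones((3,3)))
    b=cv2.morphologyEx(b,cv2.MORPH_CLOSE,np.ones((5,5)))
    C,st,c=blob(b,s);print(n,st)
    for z in(.012,.02):print(z,circ(half(n,C,z,-1)),circ(half(n,C,z,1)))
Rb=R.from_euler('z',np.arctan2(.3023,-.07)-np.pi/2).as_matrix()[:2,:2]
m=(np.array([.3978,.0785])+[.4678,-.2238]+np.array([.6799,.1439])+0)[:2]
# board centre: midpoint of diagonal s1-s4
c=(np.array([.4678,-.2238])+[.6799,.1439])/2;print("centre",c,"recess",c+Rb@[.06,.08], "sqrec",c+Rb@[.06,-.08])
v=np.hstack([cv2.resize(sc[n][y:y+130,x:x+130],(400,400),interpolation=cv2.INTER_CUBIC) for n,x,y in(("scene",190,140),("side",250,160))]);cv2.imwrite("pics/crop.png",v)
E
```

```text
scene disc [182 171  35  27 759]
scene sq [277 180  45  34 965]
side disc [324 164  35  28 796]
side sq [ 279  225   49   41 1305]
board yaw 0.22754765827166712
0.033 [('scene', (array([ 0.52256316, -0.12900699,  0.02702607]), np.float64(0.0006054289624946831))), ('side', (array([ 0.52374973, -0.12894031,  0.02624801]), np.float64(0.0005675488724746618)))]
0.036 [('scene', (array([ 0.52571831, -0.12622188,  0.02683965]), np.float64(0.0006012447771256915))), ('side', (array([ 0.52179384, -0.12547352,  0.02609418]), np.float64(0.0005642109514820517)))]
0.039 [('scene', (array([ 0.52887346, -0.12343677,  0.02665323]), np.float64(0.0005970606939333205))), ('side', (array([ 0.51983795, -0.12200674,  0.02594035]), np.float64(0.0005608732204908067)))]
sq scene [[0.4472000002861023, 0.02239999920129776], [0.5012999773025513, -0.004900000058114529], [0.5299999713897705, 0.051899999380111694], [0.47589999437332153, 0.07919999957084656]]
sq side [[0.4339999854564667, 0.02930000051856041], [0.48969998955726624, 0.000699999975040555], [0.5152999758720398, 0.050700001418590546], [0.4596000015735626, 0.07930000126361847]]
scene [ 239  239   59   43 1937]
0.012 (array([0.60794081, 0.04754605, 0.03979902]), np.float64(0.0005661473298706488)) (array([0.60805972, 0.04803221, 0.03957371]), np.float64(0.0006112529367399645))
0.02 (array([0.61446761, 0.05153048, 0.03910038]), np.float64(0.0005561949278243773)) (array([0.61458631, 0.05200914, 0.03887994]), np.float64(0.000600507120551812))
side [ 197  197   53   35 1459]
0.012 (array([0.61994849, 0.04552365, 0.03923046]), np.float64(0.0005791452575618214)) (array([0.61911865, 0.0470322 , 0.03970548]), np.float64(0.0006890793518833369))
0.02 (array([0.61349328, 0.05178527, 0.03864093]), np.float64(0.0005704399856282867)) (array([0.61267648, 0.05327203, 0.03910959]), np.float64(0.0006786913353926364))
centre [ 0.57385 -0.03995] recess [0.61425623 0.05152315] sqrec [ 0.65035048 -0.10435246]
```

Both views agree. The board rim is at z 0.020 with the recess at (0.614, 0.052), and the disc is at about (0.5235, -0.127) with its top near 0.035. The blank is at about (0.485, 0.04), well clear of the straight path between them. The fingers already close almost along the direction of travel, so I'll move above the disc now.

The manual's scale: shifts go in units of 25 mm. Converting my numbers, -0.566 m is -22.64, -0.532 m is -21.28.

>>> creep_tool:
  deltas:
    - [[-1.6,-1.2,0],0,1]
    - [[-3.2,-2.4,0],0,1]
    - [[-4.8,-3.6,0],0,1]
    - [[-6.4,-4.8,0],0,1]
    - [[-8,-6,0],0,1]
    - [[-9.6,-7.2,0],0,1]
    - [[-11.2,-8.4,0],0,1]
    - [[-12.4,-9.8,0.8],0,1]
    - [[-13.48,-11.4,1.2],0,1]
    - [[-14.56,-13,1.6],0,1]
    - [[-15.64,-14.6,2],0,1]
    - [[-16.8,-16.2,2.4],0,1]
    - [[-17.92,-17.8,2.8],0,1]
    - [[-19.04,-19.4,3.2],0,1]
    - [[-20.16,-21,3.2],0,1]
    - [[-21.28,-22.64,3.2],0,1]
    - [[-21.28,-22.64,3.2],0,1]
    - [[-21.28,-22.64,3.2],0,1]
    - [[-21.28,-22.64,3.2],0,1]
  squeeze: 10

```text
time: 2.0
position: [0.5233, -0.125, 0.1421]
tool_rot: [-0.612, -3.08, -0.001]
ft_force: [-0.8, 0.5, -0.6]
grip_width: 1.004
grip_force: 0.0
```

```bash
python3 - <<'E'
from h import *
s=ctrl.get_state();im=ctrl.get_image("wrist");cv2.imwrite("pics/w1.png",im[:,:,::-1])
Rt=R.from_rotvec(s["tool_rot"]).as_matrix();print(s["time"],s["position"],Rt.round(4).tolist(),s["joint_positions"].round(2))
E
```

```text
2.0 [ 0.52331288 -0.1249902   0.14210489] [[-0.9241, 0.3822, -0.0009], [0.3822, 0.9241, 0.001], [0.0012, 0.0006, -1.0]] [-0.33  0.15  0.57  1.85 -0.09  1.17  1.44]
```

View pics/w1.png

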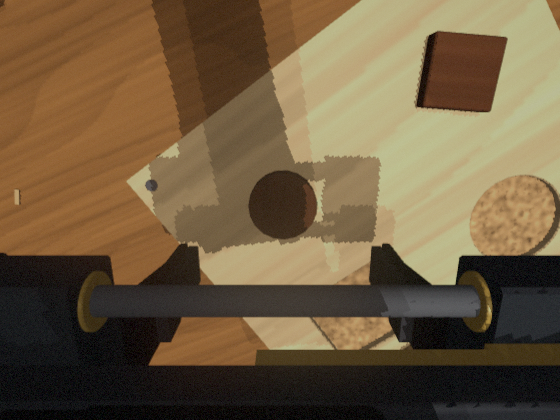

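The wrist view shows the disc at (283,205), about 68 px across, between the finger lines. The recess is at (513,217) and the blank at (465,70). I'll refine the disc centre with this view.

```bash
python3 - <<'E'
from h import *
im=cv2.imread("pics/w1.png");m=ctrl.camera_model("wrist");f=210/np.tan(np.radians(m["vertical_fov"])/2)
p=np.array([0.52331288,-0.1249902,0.14210489]);Rt=R.from_rotvec([-0.612,-3.08,-.001]).as_matrix()
Rt=np.array([[-0.9241,0.3822,-0.0009],[0.3822,0.9241,0.001],[0.0012,0.0006,-1.0]])
H=m["hand_eye"];o=p+Rt@H[:3,3]
def wp(px,z):
    d=np.c_[(px[:,0]-m["cx"])/f,(px[:,1]-m["cy"])/f,np.ones(len(px))]@(Rt@H[:3,:3]).T
    return o+d*((z-o[2])/d[:,2])[:,None]
g=im[150:260,230:340].max(2)
C,st,c=blob((im[:,:,:].max(2)<95),(275,205));print(st)
(e,ax,an)=cv2.fitEllipse(C);print(e,ax)
for z in(.033,.036):
    P=wp(np.array([e]),z)[0];print(z,P,"d",ax[0]/f*(o[2]-z)/.96*1000, "tool delta",((P-p)@Rt).round(4))
C,st,c=blob(cv2.medianBlur(im[:,:,0],5)<105,(513,217));print(st,c);print(wp(np.array([c]),.018))
E
```

```text
[ 248  170   68   69 3655]
(282.0155944824219, 204.36019897460938) (66.86114501953125, 68.20906829833984)
0.033 [ 0.52213769 -0.12693937  0.033     ] d 54.34821383237656 tool delta [ 0.0002 -0.0023  0.1091]
0.036 [ 0.52137912 -0.12659686  0.036     ] d 53.7465474301671 tool delta [ 0.001  -0.0023  0.1061]
[     0      0    560    420 170941] [231.06881907 237.31464072]
[[ 0.53660252 -0.18157341  0.018     ]]
```

In the tool's units: -0.002 m is -0.08, 0.001 m is 0.04.

>>> creep_tool:
  deltas:
    - [[0.04,-0.08,1.6],0,1]
    - [[0.04,-0.08,3],0,1]
    - [[0.04,-0.08,4],0,1]
    - [[0.04,-0.08,4.56],0,1]
    - [[0.04,-0.08,4.64],0,1]
    - [[0.04,-0.08,4.64],0,1]
    - [[0.04,-0.08,4.64],0,1]
    - [[0.04,-0.08,4.64],0,1]

```text
time: 2.85
position: [0.5231, -0.1281, 0.0279]
tool_rot: [0.614, 3.078, 0.001]
ft_force: [-0.4, -0.1, -0.3]
grip_width: 0.999
grip_force: 0.0
```

>>> creep_tool:
  deltas:
    - [[0,0,0.12],0,1]
    - [[0,0,0.12],0,1]
    - [[0,0,0.12],0,0.5]
    - [[0,0,0.12],0,0.5]
    - [[0,0,0.12],0,0.5]
    - [[0,0,0.12],0,0.5]
    - [[0,0,0.12],0,0.5]
    - [[0,0,0.12],0,0.5]
    - [[0,0,0.12],0,0.5]
    - [[0,0,0.12],0,0.5]
  squeeze: 6

```text
time: 3.85
position: [0.5219, -0.128, 0.0236]
tool_rot: [0.614, 3.081, 0.0]
ft_force: [1.1, 0.7, -0.3]
grip_width: 0.64
grip_force: 6.0
```

Gripped: the opening of 0.64 matches about 56 mm. I'll slide it along the board to the recess, a tool shift of about (-0.016, 0.201).

In the tool's units: 0.201 m is 8.04, -0.016 m is -0.64.

>>> creep_tool:
  deltas:
    - [[-0.04,0.48,0],0,0.5]
    - [[-0.08,1,0],0,0.5]
    - [[-0.12,1.52,0],0,0.5]
    - [[-0.16,2.04,0],0,0.5]
    - [[-0.2,2.56,0],0,0.5]
    - [[-0.24,3.08,0],0,0.5]
    - [[-0.28,3.6,0],0,0.5]
    - [[-0.32,4.12,0],0,0.5]
    - [[-0.36,4.64,0],0,0.5]
    - [[-0.4,5.16,0],0,0.5]
    - [[-0.44,5.68,0],0,0.5]
    - [[-0.48,6.2,0],0,0.5]
    - [[-0.52,6.72,0],0,0.5]
    - [[-0.56,7.2,0],0,0.5]
    - [[-0.6,7.68,0],0,0.5]
    - [[-0.64,8.04,0],0,0.5]
    - [[-0.64,8.04,0],0,0.5]
    - [[-0.64,8.04,0],0,0.5]
    - [[-0.64,8.04,0],0,0.5]

```text
time: 5.75
position: [0.6135, 0.0506, 0.0234]
tool_rot: [-0.616, -3.08, 0.001]
ft_force: [-0.8, -0.9, -0.1]
grip_width: 0.638
grip_force: 6.0
```

```bash
python3 - <<'E'
from h import *
v=[ctrl.get_image(n)[:,:,::-1] for n in("scene","side")]
cv2.imwrite("pics/g.png",np.hstack([cv2.resize(v[0][150:350,150:350],(400,400)),cv2.resize(v[1][110:310,130:330],(400,400))]))
E
```

```text
(no output)
```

View pics/g.png

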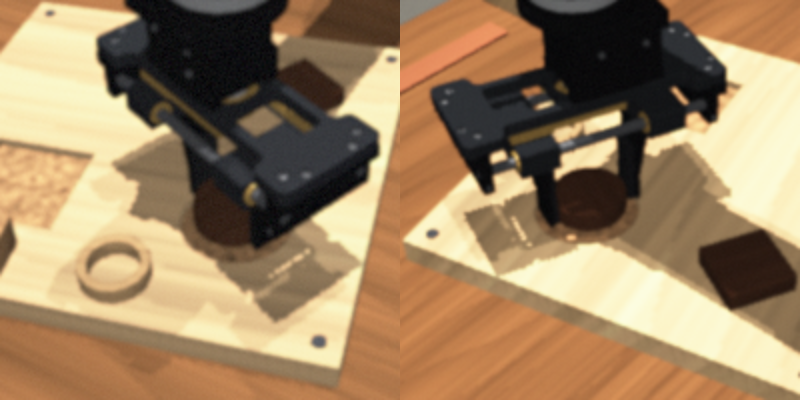

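Crops at 2x show the disc held over the recess, with an even cork rim around it; in the side half it is at (590,198), and the blank is undisturbed at (748,268). I'll release it, then back straight up.

In the tool's units: -0.16 m is -6.4, -0.13 m is -5.2.

>>> creep_tool:
  deltas:
    - [[0,0,0],0,0.75]
    - [[0,0,0],0,0.75]
    - [[0,0,0],0,0.85]
    - [[0,0,0],0,1]
    - [[0,0,0],0,1]
    - [[0,0,0],0,1]
    - [[0,0,0],0,1]
    - [[0,0,-0.8],0,1]
    - [[0,0,-2],0,1]
    - [[0,0,-3.6],0,1]
    - [[0,0,-5.2],0,1]
    - [[-1.2,0,-6.4],0,1]
    - [[-1.2,0,-6.4],0,1]
    - [[-1.2,0,-6.4],0,1]

```text
time: 7.25
position: [0.6419, 0.0395, 0.184]
tool_rot: [0.616, 3.08, 0.0]
ft_force: [-0.9, 0.4, -1.1]
grip_width: 1.003
grip_force: 0.0
```

```bash
python3 - <<'E'
from h import *
for n in("scene","side"):cv2.imwrite(f"pics/{n}1.png",ctrl.get_image(n)[:,:,::-1])
v=[cv2.imread(f"pics/{n}1.png") for n in("scene","side")]
cv2.imwrite("pics/f.png",np.hstack([cv2.resize(v[0][150:350,150:350],(400,400)),cv2.resize(v[1][110:310,130:330],(400,400))]))
E
```

```text
(no output)
```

View pics/f.png

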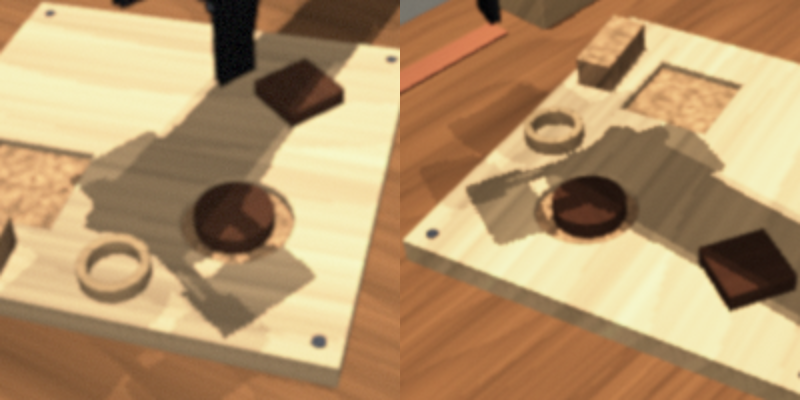

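The disc sits inside the recess, at (235,217) and (590,205) in the crops, and the blank is unmoved. I'll check its height by the two-view agreement.

```bash
python3 - <<'E'
from h import *
for thr in(110,130):
  B={n:blob(cv2.imread(f"pics/{n}1.png").max(2)<thr,s)[0] for n,s in(("scene",(267,258)),("side",(225,212)))}
  for z in(.024,.028,.032,.036):print(thr,z,[(c:=circ(half(n,B[n],z,1)))[0].round(4).tolist()+[c[1].round(4)] for n in B])
E
```

```text
110 0.024 [[0.6131, 0.0465, 0.0275, np.float64(0.0012)], [0.6138, 0.0476, 0.029, np.float64(0.002)]]
110 0.028 [[0.6164, 0.0485, 0.0273, np.float64(0.0012)], [0.6105, 0.0508, 0.0287, np.float64(0.002)]]
110 0.032 [[0.6197, 0.0506, 0.027, np.float64(0.0012)], [0.6073, 0.054, 0.0285, np.float64(0.002)]]
110 0.036 [[0.623, 0.0527, 0.0268, np.float64(0.0012)], [0.604, 0.0572, 0.0283, np.float64(0.0019)]]
130 0.024 [[0.5851, -0.0044, 0.0324, np.float64(0.0088)], [0.5687, -0.1032, 0.1517, np.float64(0.0409)]]
130 0.028 [[0.5887, -0.0019, 0.0322, np.float64(0.0088)], [0.5658, -0.0989, 0.1505, np.float64(0.0406)]]
130 0.032 [[0.5922, 0.0006, 0.0319, np.float64(0.0087)], [0.5629, -0.0945, 0.1494, np.float64(0.0403)]]
130 0.036 [[0.5958, 0.0031, 0.0316, np.float64(0.0086)], [0.56, -0.0902, 0.1482, np.float64(0.0399)]]
```

```bash
python3 -c "
from bench import ctrl
print(ctrl.close_job())"
```

```text
the job is handed in; nothing more can be done
None
```

I slid the disc across the board and released it into the round recess: the cameras put it about 4 mm off centre, its top has dropped about the recess depth (8 mm), the blank looks unmoved, and the job is handed in at about 7.4 s (no verdict was returned).

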